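# Set the slicer's thickness screw and lock it

### The arm

A 7-joint arm with a two-finger parallel gripper is mounted at the origin on a cart in front of the work surface, level with it; the furniture and walls round the work are solid. World frame = base frame: x ahead of the robot, y to its left, z up, the work surface at z = 0. Lengths are in m, angles in rad, forces in N, time in s.
With the tool pointing down it reaches from about 0.4 to 0.85 m from the base axis. Payload 10.4 kg.
Tool frame: the origin (TCP) lies midway between the tips of the shut fingers; the grasp point (between the pads) lies 19 mm behind it; z points along the fingers, y is the line along which they close (so a half turn about z gives the same grasp; the last joint's range is limited). The gripper opens to 87 mm and grips with 3 to 60 N. Pads are 19 mm wide; open, the fingers measure 117 mm over their backs; the gripper's body (75 mm by 190 mm) begins 51 mm behind the grasp point.
Start: joints at [1.112, 0.332, -0.065, 1.46, 0.022, 1.35, -0.088], TCP at [0.264, -0.567, 0.223] pointing down, gripper open.
Joint ranges: [-2.6, 2.6], [-0.5, 2.12], [-1.47, 1.34], [0.16, 2.42], [-1.27, 4.41], [0.06, 2.06], [-2.6, 2.6]. Speed limits (rad/s): [2.22, 2.22, 2.79, 2.79, 3.14, 3.14, 3.14].

### API

Orientations are given as a unit quaternion [x, y, z, w].
In Python, from bench import r gives the robot as it stands.
- The arm moves only by the tool apply_moves, never from a script. Its argument "steps" is a list of rows, each a list of 7 numbers: the turn, a rotation vector about the tool's x, y, z in rad, then the shift along the tool's x, y, z in mm, then the opening, from -1 (shut) to 1 (fully open). In form: [[ax, ay, az, x, y, z, claw], ...]. A call has 1 to 20 rows; each row is the pose to reach, as a shift and turn from the pose commanded when the call began, along the tool's axes at that moment; what a row does not reach only later rows make up. A row lasts 1/12 s, in which the tool goes at most 41.7 mm and 7.16 degrees, less where a joint would pass 70% of its speed; a pose out of reach is approached as far as the arm can. A call with a gripper value outside its range is refused whole. The fingers move at their own pace and stop on an object; "force" is the grip in N (left out, the last holds). Time passes only in rows, so rows that repeat a pose let the fingers close. It gives the time, the measured TCP pose, the force, the opening and the grip force at its end, in the units of the state.
- r.read_state(): the state, without advancing time (a new reading comes with each control period).
- r.camera(name): name is "scene" or "top" or "wrist"; returns a dict with "pixels" (384x512x3 uint8, red, green, blue), "z_map" (384x512 float32, m along the optical axis (not along the pixel's ray), 0 where there is no reading), "fovy" (degrees; the focal length in pixels is half the picture's height over the tangent of half this angle, whatever the lens; pixels are square), "cx", "cy" (the principal point, pixels), "position" and "orientation" of the camera in the world. Camera axes: x right, y down, z forward; pixel columns grow to the right and rows downward; lengths in m; the calibration is good to about 2 mm. A picture is of the moment at which its call begins.
- r.close_job(): hands the job in; it is judged then, once.
The state is a dict: "time": time; "joint_positions": joint angles; "joint_vel": joint speeds; "joint_torque": joint torques, N m; "ee_pos": TCP position; "eef_rot": TCP orientation; "ft_force": force on the tool from outside, world axes, zero at the start; "torque": the same for the moment, N m; "width": finger opening in m; "grip_force": force on a finger pad.
Only numpy, scipy, OpenCV 4.12 (cv2) and the standard library are available. Lean on these libraries where they do the work, as an engineer would, in place of code of your own. Each camera call takes 0.05 s, during which the arm holds its last target. There are 200 camera calls.

### The job

On the larger (wider and longer) of the two vegetable slicers, first loosen the lock nut by swinging its lever well open, then turn the bar-headed adjuster screw until its pointer stands over the long thick mark on the dial, and last swing the lever back until the nut is fully tight.

Things in the scene. Friction and masses are not known exactly. Their poses are not given: they have to be found in the camera images.
- nut_post (a point): Upright round steel post, 17 mm across, ending the lock nut's lever on the wide slicer (grey and steel, 250 x 120 mm, fixed; a like one of 200 x 85 mm beside it stays as it is). Point: on the post's axis, 78 mm above the worktop, 11 mm below the post's top; lever top at 56 mm. It travels on a circle of 72 mm radius about the vertical axis through adjuster_head.
- lock_nut (a joint): Turn of the lock nut, rad, counter-clockwise from above positive: 0 tight, at its stop (it starts at 0 to 0.05); 0.95 fully open, at its other stop. It stays where left; swinging the post takes 3 to 5 N. It turns apart from the screw.
- adjuster_head (a point): Bar head of the adjuster screw on the wide slicer: steel, 46 mm long, 12 mm thick, with a thin pointer rod on one end reaching 49 mm from the axis. Point: on the screw's vertical axis, 111 mm above the worktop; the bar spans heights 94 to 122 mm. x axis along the bar, pointer toward -x; z up. The lock nut turns on the same axis, below.
- adjuster (a joint): Turn of the adjuster screw, rad, counter-clockwise from above positive: 0 with the pointer over the dial's one long thick mark, on the side facing the robot. Starts at 0.6 to 1.2; stays where left; turning takes about 0.15 N m.

How it is judged:
On the way, in this order (a step that is already met when the one before it is completed fails the run):
1. the lock nut is loosened (more than 0.5 rad open) (value of joint lock_nut above 0.5 rad), for 0.2 s.
2. with the nut still loose (more than 0.35 rad), the pointer is brought over the mark (within 0.2 rad) (value of joint lock_nut above 0.35 rad and value of joint adjuster between -0.2 and 0.2 rad), for 0.2 s.
At the end, for the whole second after the job is handed in: The lock nut is tight again (within 0.18 rad of its stop) and the adjuster's pointer stands over the mark (within 0.2 rad) (value of joint lock_nut below 0.18 rad and value of joint adjuster between -0.2 and 0.2 rad); the robot touches nothing.
It also fails if it takes over 58 s, if anything falls off the work surface, if the arm or the gripper's body presses on something with over 40 N, if the wrist force passes 120 N, or if a joint passes its speed limit or range.

## Working session

There is one attempt and no reset: what is moved stays moved. The work goes in short steps, Python scripts to look and compute and a tool call to move; the robot and the scene stay as the last step left them, time stands still between calls to the robot, and variables do not carry over. Pictures are saved under pics/ and viewed, at most 10 in all, crops included, and the job is handed in when it is done.

Besides the shell and the picture viewer there is one more tool, called after "Call:" by a JSON object that holds its "fn" and its "kwargs", one argument or row to a line. apply_moves: Moves the arm, as the interface text tells. Its arguments: {"type":"object","properties":{"steps":{"type":"array","items":{"type":"array","items":{"type":"number"}}},"force":{"type":"number"}},"required":["steps"]}

```bash
mkdir -p pics; ls; cat > h.py <<'E'
import numpy as np,cv2
from scipy.spatial.transform import Rotation as R
from bench import r
def cam(n):
    c=r.camera(n); z=c["z_map"]; h,w=z.shape
    f=h/2/np.tan(np.radians(c["fovy"])/2)
    u,v=np.meshgrid(np.arange(w),np.arange(h))
    P=np.stack([(u-c["cx"])/f*z,(v-c["cy"])/f*z,z],-1)
    W=P@R.from_quat(c["orientation"]).as_matrix().T+np.array(c["position"])
    W[z==0]=np.nan
    return c,W
def save(c,n,crop=None,s=1):
    p=c["pixels"][:,:,::-1]
    if crop: a,b,e,d=crop; p=p[b:d,a:e]
    cv2.imwrite("pics/"+n,cv2.resize(p,None,fx=s,fy=s,interpolation=cv2.INTER_CUBIC))
E
python3 - <<'E'
from h import *
c,W=cam("top"); save(c,"top.png",s=1.5); np.save("top.npy",W)
print(c["position"],c["orientation"],c["fovy"])
s=r.read_state(); print(s["ee_pos"],s["eef_rot"],s["time"],s["ft_force"])
E
```

```text
pics
[0.4461562  0.07852322 0.95743305] [ 0.71411873 -0.69886719  0.02121454 -0.03419117] 45.91962763899827
[ 0.26367933 -0.56624059  0.22176235] [ 9.76344687e-01  2.16218793e-01 -1.89676567e-04 -6.70995739e-04] 0.05 [ 0.11431888 -0.24495718 -0.13689505]
```

View pics/top.png

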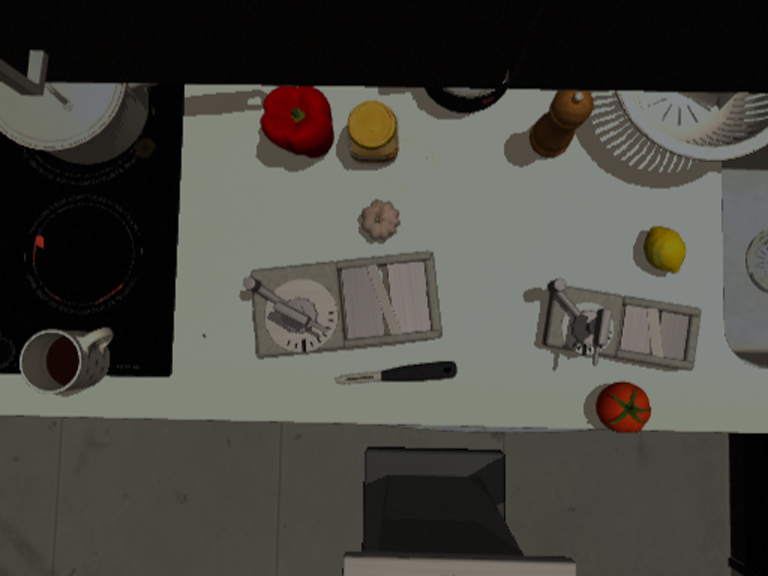

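The larger slicer is on the left: post near (250,284), dial centre near (302,318), thick mark near (304,345) in the 1.5x picture. I'll crop and measure it.

```bash
python3 - <<'E'
from h import *
c,W=cam("top"); save(c,"crop.png",(150,165,310,245),5)
sub=np.zeros(W.shape[:2],bool); sub[165:245,150:310]=1
def show(n,m):
    P=W[m&sub]; print(n,len(P),P.mean(0).round(4),(P.min(0)+P.max(0))[:2]/2, np.ptp(P,0).round(3))
    return P
z=W[...,2]
for a,b in [(.083,.095),(.05,.06),(.116,.13),(.1,.13)]:
    P=show((a,b),(z>a)&(z<b))
    if len(P)>3:
        print(cv2.minAreaRect((P[:,:2]*1000).astype(np.float32)), np.argwhere((z>a)&(z<b)&sub).mean(0))
m=(z>.02)&sub
print(W[200,200],W[229,202])
E
```

```text
(0.083, 0.095) 83 [0.5052 0.2661 0.0899] [0.49391484 0.25122298] [0.057 0.078 0.011]
((496.63134765625, 250.53773498535156), (89.9739990234375, 22.50090980529785), 55.380699157714844) [193.92771084 173.85542169]
(0.05, 0.06) 344 [0.4842 0.2314 0.0554] [0.48699729 0.24119933] [0.069 0.086 0.009]
((490.9607238769531, 241.21722412109375), (94.86337280273438, 46.31448745727539), 53.29715347290039) [206.00581395 194.36627907]
(0.116, 0.13) 157 [0.4765 0.2213 0.1216] [0.47686478 0.22181512] [0.027 0.043 0.009]
((476.3843688964844, 221.4318389892578), (44.955013275146484, 11.785684585571289), 63.52888107299805) [208.67515924 193.70700637]
(0.1, 0.13) 210 [0.4736 0.2149 0.1173] [0.47262922 0.21148449] [0.036 0.064 0.026]
((471.0646667480469, 210.43728637695312), (69.41641235351562, 12.00685977935791), 63.77516555786133) [210.32857143 197.3952381 ]
[0.49642075 0.22043361 0.0559994 ] [0.43866385 0.21740828 0.03697503]
```

View pics/crop.png

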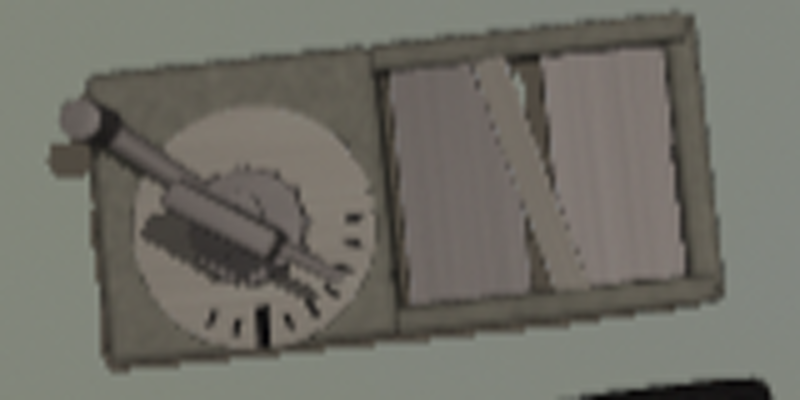

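Axis is at about (0.4764, 0.2215), with a 45 x 12 bar top at z 0.122, which matches the given sizes. The pointer stands about 1.01 rad CCW of the mark. Next I'll fix the post position and write the move helper.

```bash
cat >> h.py <<'E'
AX=np.array([.4764,.2215])
def row(x,y,z,psi,s=None):
    "row (rad, mm) from the present pose to world x,y,z with tool x at psi deg, tool down"
    s=s or r.read_state()
    T=R.from_quat(s["eef_rot"]); p=np.radians(psi)
    G=R.from_matrix(np.array([[np.cos(p),np.sin(p),0],[np.sin(p),-np.cos(p),0],[0,0,-1]]))
    a=(T.inv()*G).as_rotvec(); d=T.inv().apply(np.array([x,y,z])-s["ee_pos"])*1000
    print([round(float(v),3) for v in a],[round(float(v),1) for v in d])
E
python3 - <<'E'
from h import *
W=np.load("top.npy"); z=W[...,2]
w=W[180:197,158:176]; P=w[(w[...,2]>.083)&(w[...,2]<.095)]
c,rad=cv2.minEnclosingCircle((P[:,:2]*1000).astype(np.float32)); print(len(P),c,rad,P[:,2].max())
d=np.array(c)/1000-AX; print(d,np.linalg.norm(d),np.degrees(np.arctan2(d[1],d[0])))
row(.48,-.2,.25,35); row(.515,.282,.2,57)
E
```

```text
65 (514.8770141601562, 282.3398742675781) 8.406665802001953 0.09203504292435316
[0.03847701 0.06083987] 0.07198590778461839 57.6894763863995
[-0.001, -0.0, -0.175] [350.7, -240.7, -27.9]
[-0.001, -0.0, -0.559] [585.9, -662.9, 22.7]
```

Call:
{"fn": "apply_moves", "kwargs": {
  "steps": [
    [0,0,-0.175,351,-241,-28,1],
    [0,0,-0.175,351,-241,-28,1],
    [0,0,-0.175,351,-241,-28,1],
    [0,0,-0.175,351,-241,-28,1],
    [0,0,-0.175,351,-241,-28,1],
    [0,0,-0.175,351,-241,-28,1],
    [0,0,-0.175,351,-241,-28,1],
    [0,0,-0.175,351,-241,-28,1],
    [0,0,-0.175,351,-241,-28,1],
    [0,0,-0.175,351,-241,-28,1],
    [0,0,-0.559,586,-663,23,0.3],
    [0,0,-0.559,586,-663,23,0.3],
    [0,0,-0.559,586,-663,23,0.3],
    [0,0,-0.559,586,-663,23,0.3],
    [0,0,-0.559,586,-663,23,0.3],
    [0,0,-0.559,586,-663,23,0.3],
    [0,0,-0.559,586,-663,23,0.3],
    [0,0,-0.559,586,-663,23,0.3],
    [0,0,-0.559,586,-663,23,0.3],
    [0,0,-0.559,586,-663,23,0.3]
  ]
}}

```text
time: 1.77
ee_pos: [0.5086, 0.2063, 0.2072]
eef_rot: [0.879, 0.477, 0.0, 0.0]
ft_force: [1.1, -1.1, 0.3]
width: 0.0568
grip_force: 0.0
```

```bash
python3 - <<'E'
from h import *
s=r.read_state(); print(s["time"],s["ee_pos"],s["joint_positions"],s["width"])
row(.515,.282,.2,57.5); row(.515,.282,.12,57.5); row(.515,.282,.064,57.5)
E
```

```text
1.7667 [0.50864512 0.20629117 0.20717746] [ 0.17900405  0.25340548 -0.75017526  1.65489064  0.17853274  1.30358229
 -1.1792391 ] 0.05677185757963941
[0.0, 0.0, -0.009] [66.9, -36.0, 7.2]
[0.0, 0.0, -0.009] [66.9, -36.0, 87.2]
[0.0, 0.0, -0.009] [67.0, -36.0, 143.2]
```

Call:
{"fn": "apply_moves", "kwargs": {
  "steps": [
    [0,0,-0.009,67,-36,30,0.3],
    [0,0,-0.009,67,-36,30,0.3],
    [0,0,-0.009,67,-36,30,0.3],
    [0,0,-0.009,67,-36,80,0.3],
    [0,0,-0.009,67,-36,80,0.3],
    [0,0,-0.009,67,-36,80,0.3],
    [0,0,-0.009,67,-36,80,0.3],
    [0,0,-0.009,67,-36,80,0.3]
  ]
}}

```text
time: 2.43
ee_pos: [0.516, 0.2804, 0.1292]
eef_rot: [0.877, 0.481, 0.001, 0.0]
ft_force: [0.5, 0.4, 0.6]
width: 0.0566
grip_force: 0.0
```

```bash
python3 - <<'E'
from h import *
c,W=cam("wrist"); save(c,"w1.png",s=1.2)
s=r.read_state(); print(s["ee_pos"],s["joint_positions"])
z=W[...,2]; P=W[(z>.08)&(z<.097)&(np.hypot(W[...,0]-.515,W[...,1]-.282)<.02)]
print(len(P)); 
if len(P)>5: print(cv2.minEnclosingCircle((P[:,:2]*1000).astype(np.float32)))
row(.515,.282,.064,57.5,s)
E
```

```text
[0.51616343 0.28046089 0.1294002 ] [ 0.02399418  0.41656991 -0.74658969  1.65038522  0.30128026  1.19086954
 -1.36011932]
401
((517.5439453125, 283.14208984375), 8.426701545715332)
[0.002, -0.002, -0.001] [0.5, -1.9, 65.4]
```

View pics/w1.png

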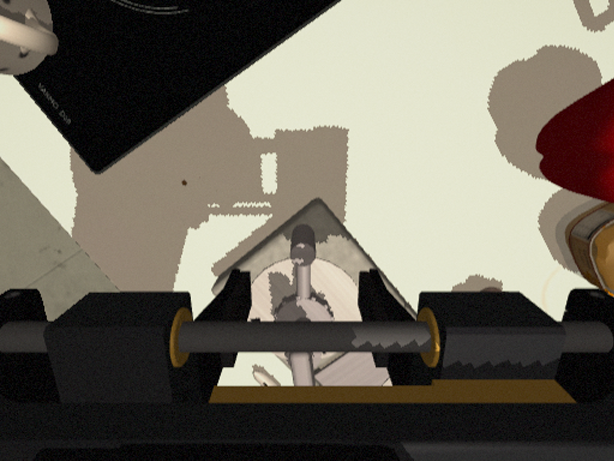

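The post is centred between the fingers (303,245). I'll descend and close lightly.

Call:
{"fn": "apply_moves", "kwargs": {
  "steps": [
    [0,0,0,1,-2,30,0.3],
    [0,0,0,1,-2,62,0.3],
    [0,0,0,1,-2,62,0.3],
    [0,0,0,1,-2,62,-1],
    [0,0,0,1,-2,62,-1],
    [0,0,0,1,-2,62,-1],
    [0,0,0,1,-2,62,-1],
    [0,0,0,1,-2,62,-1],
    [0,0,0,1,-2,62,-1]
  ],
  "force": 10
}}

```text
time: 3.23
ee_pos: [0.5145, 0.2824, 0.0663]
eef_rot: [0.877, 0.481, 0.001, 0.0]
ft_force: [-0.5, 0.1, -0.1]
width: 0.0247
grip_force: 0.0
```

```bash
python3 - <<'E'
from h import *
s=r.read_state(); print(s["ee_pos"],s["ft_force"],s["width"])
A=AX+[.001,0]
for a in range(10,61,10):
    q=np.radians(57.5+a); print(a); row(*(A+.072*np.array([np.cos(q),np.sin(q)])),s["ee_pos"][2],57.5+a,s)
E
```

```text
[0.51447189 0.2824205  0.06626231] [-0.47974905  0.0660722  -0.13068975] 0.024740601889252842
10
[0.001, -0.001, -0.174] [-0.4, -11.0, -0.0]
20
[0.001, -0.001, -0.349] [-3.6, -23.2, -0.0]
30
[0.001, -0.001, -0.524] [-8.9, -34.5, -0.0]
40
[0.001, -0.001, -0.698] [-16.1, -44.8, -0.0]
50
[0.001, -0.0, -0.873] [-25.0, -53.7, -0.1]
60
[0.001, -0.0, -1.047] [-35.3, -60.9, -0.1]
```

Call:
{"fn": "apply_moves", "kwargs": {
  "steps": [
    [0,0,0,0,0,0,-1],
    [0,0,0,0,0,0,-1],
    [0,0,-0.105,-0.4,-7.5,0,-1],
    [0,0,-0.21,-1.6,-15,0,-1],
    [0,0,-0.314,-3.5,-22.2,0,-1],
    [0,0,-0.419,-6.2,-29.3,0,-1],
    [0,0,-0.524,-9.6,-36,0,-1],
    [0,0,-0.628,-13.8,-42.3,0,-1],
    [0,0,-0.733,-18.5,-48.2,0,-1],
    [0,0,-0.838,-23.8,-53.5,0,-1],
    [0,0,-0.838,-23.8,-53.5,0,-1],
    [0,0,-0.838,-23.8,-53.5,0,-1],
    [0,0,-0.838,-23.8,-53.5,0,-1],
    [0,0,-0.838,-23.8,-53.5,0,-1]
  ]
}}

```text
time: 4.4
ee_pos: [0.4566, 0.2895, 0.0657]
eef_rot: [0.605, 0.796, -0.001, 0.001]
ft_force: [-0.7, -6.0, 6.9]
width: 0.0168
grip_force: 10.0
```

```bash
python3 - <<'E'
from h import *
s=r.read_state(); print(s["ft_force"],s["width"],s["grip_force"])
d=s["ee_pos"][:2]-AX; print(np.hypot(*d),np.degrees(np.arctan2(d[1],d[0])))
E
```

```text
[-0.68021632 -5.96866728  6.85103927] 0.016848936563939786 10.000782951246947
0.07085584146352007 106.19919233490644
```

Call:
{"fn": "apply_moves", "kwargs": {
  "steps": [
    [0,0,0,0,0,0,0.3],
    [0,0,0,0,0,0,0.3],
    [0,0,0,0,0,0,0.3],
    [0,0,0,0,0,0,0.3],
    [0,0,0,0,0,-40,0.3],
    [0,0,0,0,0,-80,0.3],
    [0,0,0,0,0,-110,0.3],
    [0,0,0,0,0,-110,0.3],
    [0,0,0,0,0,-110,0.3]
  ]
}}

```text
time: 5.15
ee_pos: [0.4569, 0.2917, 0.1771]
eef_rot: [0.605, 0.796, 0.001, 0.001]
ft_force: [-0.4, 0.1, 0.4]
width: 0.0559
grip_force: 0.0
```

```bash
python3 - <<'E'
from h import *
s=r.read_state(); print(s["ee_pos"],s["width"],s["ft_force"])
row(.4764,.2215,.16,64,s)
E
```

```text
[0.45689206 0.29165145 0.17709541] 0.055938429454198205 [-0.35781225  0.13646687  0.35188764]
[0.003, -0.001, 0.725] [-72.8, -0.0, 17.1]
```

Call:
{"fn": "apply_moves", "kwargs": {
  "steps": [
    [0,0,0.725,-73,0,17,0.3],
    [0,0,0.725,-73,0,17,0.3],
    [0,0,0.725,-73,0,17,0.3],
    [0,0,0.725,-73,0,17,0.3],
    [0,0,0.725,-73,0,17,0.3],
    [0,0,0.725,-73,0,17,0.3],
    [0,0,0.725,-73,0,17,0.3],
    [0,0,0.725,-73,0,17,0.3],
    [0,0,0.725,-73,0,17,0.3]
  ]
}}

```text
time: 5.9
ee_pos: [0.4753, 0.2206, 0.1578]
eef_rot: [0.847, 0.531, -0.001, -0.0]
ft_force: [-0.7, 0.5, 0.7]
width: 0.0565
grip_force: 0.0
```

```bash
python3 - <<'E'
from h import *
c,W=cam("wrist"); save(c,"w2.png",s=1.2)
s=r.read_state(); print(s["ee_pos"],s["joint_positions"])
z=W[...,2]; P=W[(z>.113)&(z<.13)&(np.hypot(W[...,0]-.4764,W[...,1]-.2215)<.03)]
print(len(P)); 
if len(P)>5: print(cv2.minAreaRect((P[:,:2]*1000).astype(np.float32)))
row(.4764,.2215,.096,64,s)
E
```

```text
[0.47542375 0.22054468 0.15796009] [ 0.23684228  0.26215169 -0.8592838   1.77465328  0.21175448  1.20194287
 -1.13363073]
911
((479.1376953125, 222.77203369140625), (44.588802337646484, 11.697640419006348), 63.951656341552734)
[-0.001, 0.001, 0.003] [1.3, 0.5, 62.0]
```

View pics/w2.png

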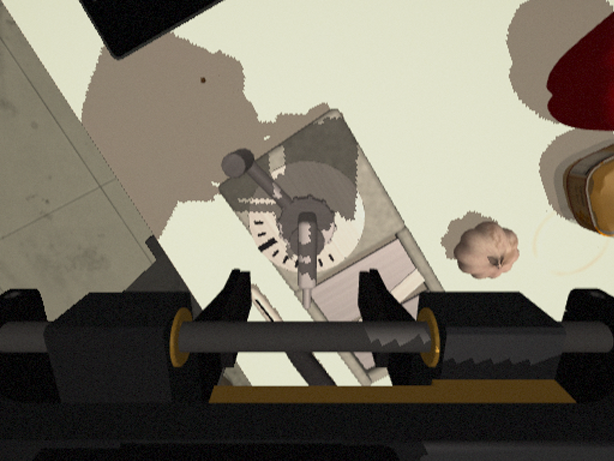

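The bar is at (307,230) between the fingers, still at 64°, and the lever has swung open. I'll grip the bar.

Call:
{"fn": "apply_moves", "kwargs": {
  "steps": [
    [0,0,0.003,1.5,0.5,30,0.3],
    [0,0,0.003,1.5,0.5,62,0.3],
    [0,0,0.003,1.5,0.5,62,0.3],
    [0,0,0.003,1.5,0.5,62,0.3],
    [0,0,0.003,1.5,0.5,62,-1],
    [0,0,0.003,1.5,0.5,62,-1],
    [0,0,0.003,1.5,0.5,62,-1],
    [0,0,0.003,1.5,0.5,62,-1],
    [0,0,0.003,1.5,0.5,62,-1],
    [0,0,0.003,1.5,0.5,62,-1],
    [0,0,0.003,1.5,0.5,62,-1],
    [0,0,0.003,1.5,0.5,62,-1],
    [0,0,0.003,1.5,0.5,62,-1],
    [0,0,0.003,1.5,0.5,62,-1]
  ],
  "force": 50
}}

```text
time: 7.12
ee_pos: [0.4775, 0.2214, 0.0966]
eef_rot: [0.849, 0.528, 0.0, 0.0]
ft_force: [3.2, -0.8, -0.5]
width: 0.0113
grip_force: 55.7
```

```bash
python3 - <<'E'
from h import *
s=r.read_state(); print(s["ee_pos"],s["joint_positions"],s["torque"])
row(.4764,.2215,.096,6,s)
E
```

```text
[0.47749302 0.22140876 0.09664143] [ 0.20059235  0.33955392 -0.83281929  1.83553322  0.28270105  1.08869055
 -1.19402941] [-0.41254088 -0.87777712  0.11640155]
[0.001, -0.001, 1.009] [-0.4, -1.0, 0.6]
```

Call:
{"fn": "apply_moves", "kwargs": {
  "steps": [
    [0,0,0.1,0,0,0,-1],
    [0,0,0.2,0,0,0,-1],
    [0,0,0.3,0,0,0,-1],
    [0,0,0.4,0,0,0,-1],
    [0,0,0.5,0,0,0,-1],
    [0,0,0.6,0,0,0,-1],
    [0,0,0.7,0,0,0,-1],
    [0,0,0.8,0,0,0,-1],
    [0,0,0.9,0,0,0,-1],
    [0,0,1.0,0,0,0,-1],
    [0,0,1.02,0,0,0,-1],
    [0,0,1.02,0,0,0,-1],
    [0,0,1.02,0,0,0,-1],
    [0,0,1.02,0,0,0,-1],
    [0,0,1.02,0,0,0,-1],
    [0,0,1.02,0,0,0,-1]
  ]
}}

```text
time: 8.45
ee_pos: [0.477, 0.222, 0.0966]
eef_rot: [0.999, 0.047, 0.0, -0.0]
ft_force: [4.1, 1.7, 1.7]
width: 0.0118
grip_force: 55.7
```

```bash
python3 - <<'E'
from h import *
s=r.read_state(); print(s["ee_pos"],s["joint_positions"],s["torque"],s["ft_force"])
row(.4764,.2215,.096,6,s)
E
```

```text
[0.476978   0.2220189  0.09659724] [ 0.06618669  0.2985315  -0.67047246  1.84182015  0.20944805  1.07186357
 -2.15954559] [ 0.41328318 -0.7269615  -0.03917823] [4.14231741 1.74625646 1.66167152]
[-0.0, -0.0, -0.01] [-0.6, 0.5, 0.6]
```

Turned to 5.4°. I'll release, rise, then check with the wrist camera.

Call:
{"fn": "apply_moves", "kwargs": {
  "steps": [
    [0,0,0,0,0,0,0.3],
    [0,0,0,0,0,0,0.3],
    [0,0,0,0,0,0,0.3],
    [0,0,0,0,0,0,0.3],
    [0,0,0,0,0,-40,0.3],
    [0,0,0,0,0,-80,0.3],
    [0,0,0,0,0,-90,0.3],
    [0,0,0,0,0,-90,0.3],
    [0,0,0,0,0,-90,0.3]
  ]
}}

```text
time: 9.2
ee_pos: [0.4769, 0.2216, 0.1867]
eef_rot: [0.999, 0.047, 0.0, 0.0]
ft_force: [-0.2, -1.1, -0.3]
width: 0.0552
grip_force: 0.0
```

```bash
python3 - <<'E'
from h import *
c,W=cam("wrist"); save(c,"w3.png",s=1.2)
s=r.read_state(); print(s["ee_pos"],s["time"])
z=W[...,2]; P=W[(z>.113)&(z<.13)&(np.hypot(W[...,0]-.4764,W[...,1]-.2215)<.03)]
print(len(P),cv2.minAreaRect((P[:,:2]*1000).astype(np.float32)))
P=W[(z>.08)&(z<.1)&(abs(np.hypot(W[...,0]-.478,W[...,1]-.222)-.072)<.015)&(W[...,1]>.24)]
print(len(P),cv2.minEnclosingCircle((P[:,:2]*1000).astype(np.float32)))
q=np.radians(106.2); print(AX+.072*np.array([np.cos(q),np.sin(q)]))
row(*(AX+.072*np.array([np.cos(q),np.sin(q)])),.18,106.2,s)
E
```

```text
[0.47638332 0.22140157 0.18569022] 9.25
724 ((479.43902587890625, 221.72470092773438), (45.35197448730469, 11.958824157714844), 5.681084632873535)
256 ((457.7981262207031, 289.90655517578125), 8.397089958190918)
[0.45631264 0.29064115]
[-0.0, 0.001, -1.76] [-13.5, -70.8, 5.7]
```

View pics/w3.png

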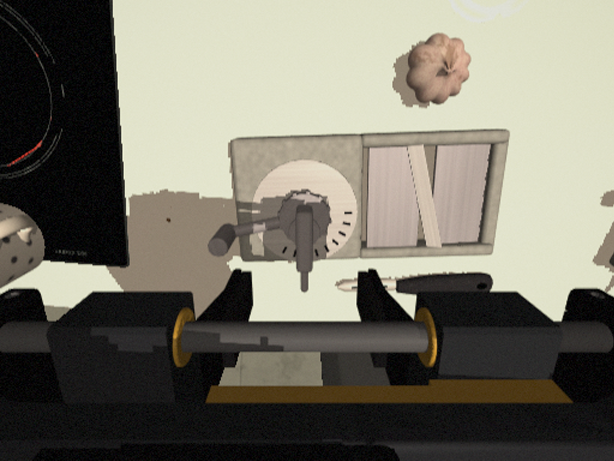

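The pointer covers the thick mark (bar at 5.7°, mark at about 6°), and the post is at (222,238), still open. Next is moving back to the post.

Call:
{"fn": "apply_moves", "kwargs": {
  "steps": [
    [0,0,-1.76,-13,-70,5,0.3],
    [0,0,-1.76,-13,-70,5,0.3],
    [0,0,-1.76,-13,-70,5,0.3],
    [0,0,-1.76,-13,-70,5,0.3],
    [0,0,-1.76,-13,-70,5,0.3],
    [0,0,-1.76,-13,-70,5,0.3],
    [0,0,-1.76,-13,-70,5,0.3],
    [0,0,-1.76,-13,-70,5,0.3],
    [0,0,-1.76,-13,-70,5,0.3],
    [0,0,-1.76,-13,-70,5,0.3],
    [0,0,-1.76,-13,-70,5,0.3],
    [0,0,-1.76,-13,-70,5,0.3],
    [0,0,-1.76,-13,-70,5,0.3],
    [0,0,-1.76,-13,-70,5,0.3],
    [0,0,-1.76,-13,-70,5,0.3],
    [0,0,-1.76,-13,-70,5,0.3],
    [0,0,-1.76,-13,-70,5,0.3],
    [0,0,-1.76,-13,-70,5,0.3]
  ],
  "force": 10
}}

```text
time: 10.75
ee_pos: [0.4571, 0.2901, 0.181]
eef_rot: [0.601, 0.799, -0.0, -0.0]
ft_force: [0.4, 0.1, 0.2]
width: 0.0568
grip_force: 0.0
```

```bash
python3 - <<'E'
from h import *
s=r.read_state(); print(s["ee_pos"],s["joint_positions"])
row(.4565,.2905,.066,106.2,s)
E
```

```text
[0.45711657 0.29010784 0.18104446] [ 0.1841502   0.3203938  -0.98189154  1.69991857  0.27750054  1.27121554
 -0.57731403]
[-0.001, 0.0, -0.003] [0.6, -0.4, 115.0]
```

Call:
{"fn": "apply_moves", "kwargs": {
  "steps": [
    [0,0,0,0.5,0,40,0.3],
    [0,0,0,0.5,0,75,0.3],
    [0,0,0,0.5,0,100,0.3],
    [0,0,0,0.5,0,115,0.3],
    [0,0,0,0.5,0,115,0.3],
    [0,0,0,0.5,0,115,-1],
    [0,0,0,0.5,0,115,-1],
    [0,0,0,0.5,0,115,-1],
    [0,0,0,0.5,0,115,-1],
    [0,0,0,0.5,0,115,-1],
    [0,0,0,0.5,0,115,-1],
    [0,0,0,0.5,0,115,-1],
    [0,0,0,0.5,0,115,-1],
    [0,0,0,0.5,0,115,-1],
    [0,0,0,0.5,0,115,-1]
  ]
}}

```text
time: 12.0
ee_pos: [0.4571, 0.2907, 0.0666]
eef_rot: [0.6, 0.8, -0.0, 0.0]
ft_force: [-2.3, -0.9, 4.1]
width: 0.0167
grip_force: 10.0
```

```bash
python3 - <<'E'
from h import *
s=r.read_state(); d=s["ee_pos"][:2]-AX; print(np.hypot(*d),np.degrees(np.arctan2(d[1],d[0])),s["width"])
for a in (80,57.5,56):
    q=np.radians(a); row(*(AX+.072*np.array([np.cos(q),np.sin(q)])),.066,a,s)
E
```

```text
0.07181370211666999 105.57561357827953 0.016737501995693457
[-0.0, 0.0, 0.458] [-7.2, 31.0, 0.6]
[0.0, 0.0, 0.85] [-24.3, 53.3, 0.6]
[0.0, 0.0, 0.876] [-25.7, 54.5, 0.6]
```

Call:
{"fn": "apply_moves", "kwargs": {
  "steps": [
    [0,0,0.105,-0.4,7.5,0,-1],
    [0,0,0.21,-1.6,15,0,-1],
    [0,0,0.314,-3.5,22.2,0,-1],
    [0,0,0.419,-6.2,29.3,0,-1],
    [0,0,0.524,-9.6,36,0,-1],
    [0,0,0.628,-13.8,42.3,0,-1],
    [0,0,0.733,-18.5,48.2,0,-1],
    [0,0,0.8,-21.8,51.6,0,-1],
    [0,0,0.85,-24.5,54,0,-1],
    [0,0,0.85,-24.5,54,0,-1],
    [0,0,0.85,-24.5,54,0,-1],
    [0,0,0.85,-24.5,54,0,-1],
    [0,0,0.85,-24.5,54,0,-1]
  ]
}}

```text
time: 13.08
ee_pos: [0.5163, 0.2826, 0.0667]
eef_rot: [0.876, 0.482, 0.001, -0.0]
ft_force: [1.2, 1.4, 2.7]
width: 0.0162
grip_force: 10.0
```

```bash
python3 - <<'E'
from h import *
s=r.read_state(); d=s["ee_pos"][:2]-AX; print(np.hypot(*d),np.degrees(np.arctan2(d[1],d[0])),s["width"],s["ft_force"])
E
```

```text
0.07294349700914532 56.87193043609598 0.016202316751659753 [1.1856312  1.36722101 2.68517993]
```

Call:
{"fn": "apply_moves", "kwargs": {
  "steps": [
    [0,0,0,0,0,0,0.3],
    [0,0,0,0,0,0,0.3],
    [0,0,0,0,0,0,0.3],
    [0,0,0,0,0,0,0.3],
    [0,0,0,0,0,-40,0.3],
    [0,0,0,0,0,-80,0.3],
    [0,0,0,0,0,-110,0.3],
    [0,0,0,0,0,-130,0.3],
    [0,0,0,0,0,-130,0.3],
    [0,0,0,0,0,-130,0.3],
    [0,0,0,0,0,-130,0.3],
    [0,0,0,0,0,-130,0.3]
  ]
}}

```text
time: 14.08
ee_pos: [0.5153, 0.2817, 0.195]
eef_rot: [0.877, 0.481, -0.001, 0.0]
ft_force: [-0.1, 0.1, 0.1]
width: 0.0566
grip_force: 0.0
```

```bash
python3 - <<'E'
from h import *
c,W=cam("wrist"); save(c,"w4.png",s=1.2)
z=W[...,2]; P=W[(z>.113)&(z<.13)&(np.hypot(W[...,0]-.4764,W[...,1]-.2215)<.03)]
print(len(P),cv2.minAreaRect((P[:,:2]*1000).astype(np.float32)))
P=W[(z>.08)&(z<.1)&(abs(np.hypot(W[...,0]-.478,W[...,1]-.222)-.072)<.015)&(W[...,1]>.24)]
C,_=cv2.minEnclosingCircle((P[:,:2]*1000).astype(np.float32)); d=np.array(C)/1000-[.479,.222]; print(C,np.degrees(np.arctan2(d[1],d[0])))
E
```

```text
326 ((485.3048400878906, 223.34498596191406), (33.063819885253906, 11.463652610778809), 5.090953826904297)
(517.5079956054688, 283.009765625) 57.740798273443325
```

View pics/w4.png

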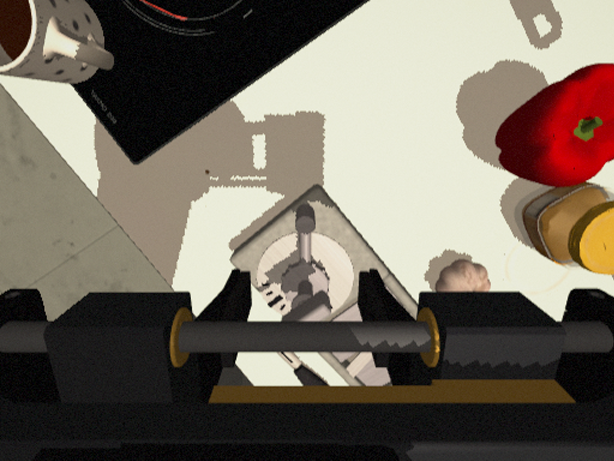

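The post is back at its tight start position (305,215), the bar is still on the mark, and the gripper is clear.

```bash
python3 -c "
from bench import r
print(r.close_job())"
```

```text
the job is handed in; nothing more can be done
None
```

I loosened the lock nut to about 0.85 rad, turned the adjuster until its pointer stood over the thick mark (within about 0.02 rad as measured), and swung the nut back to its starting tight position; I handed the job in with the gripper clear at about 14 s, and no verdict was returned.

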